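# Bring the replacement ball to the ball-transfer plate

### The arm

A 6-joint arm with a two-finger parallel gripper is mounted at the origin on the work surface. World frame = base frame: x ahead of the robot, y to its left, z up, the work surface at z = 0. Lengths are in m, angles in rad, forces in N, time in s.
With the tool pointing down it reaches from about 0.275 to 0.725 m from the base axis. Payload 5.6 kg.
Tool frame: the origin (TCP) lies at the very end of the fingers, on their centre line; the grasp point (between the pads) lies 19 mm behind it; z points along the fingers, y is the direction in which the jaws open and shut (so a half turn about z gives the same grasp; the last joint's range is limited). The gripper opens to 85 mm and grips with 20 to 120 N. Pads are 22 mm wide; open, the fingers measure 114 mm over their backs; the gripper's body (76 mm by 85 mm) begins 54 mm behind the grasp point. The pads swing forward as they close: fully open they stand 13 mm farther back than shut.
Start: joints at [1.633, 0.255, 0.108, 0, -1.424, -0.285], TCP at [0.122, 0.536, 0.231] pointing down, gripper open.
Joint ranges: [-2.95, 2.95], [-1.21, 1.97], [-1.09, 1.5], [-2.87, 1.71], [-2.94, -0.07], [-3.05, 3.05]. Speed limits (rad/s): [2.57, 2.57, 3.14, 3.14, 3.14, 3.14].

### API

Orientations are given as a unit quaternion [x, y, z, w].
In Python, from plant import sense, capture, camera_model, hand_in gives the robot as it stands.
- The arm moves only by the shell command python3 -m handwheel 'ROWS' [FORCE]. ROWS is JSON, a list of rows, each a list of 5 numbers: the opening, from 0 (shut) to 1 (fully open), then the shift along the tool's x, y, z in units of 50 mm (1.0 is 50 mm), then the turn about the tool's z in units of 6 degrees (1.0 is 6 degrees). A call has 1 to 8 rows; each row shifts and turns the pose as measured when the row begins, along the tool's axes as they then stand; what a row does not reach is not made up. A row lasts 1/8 s, in which the tool goes at most 62.5 mm and 10.7 degrees, less where a joint would pass 70% of its speed; a pose out of reach is approached as far as the arm can. A call is refused whole if a number of a shift passes 1 or a number of a turn 1, either way. A call with a gripper value outside its range is refused whole. The fingers move at their own pace and stop on an object; FORCE is the grip in N (left out, the last holds). Time passes only in rows, so rows that do not move let the fingers close. It gives the time, the measured TCP pose, the force and the opening at its end, in the units of the state.
- sense(): the state, without advancing time (a new reading comes with each control period).
- capture(name): name is "scene" or "top" or "wrist"; returns the picture (384x512x3 uint8, blue, green, red); there is no depth.
- camera_model(name): a dict with "fov_y" (degrees; the focal length in pixels is half the picture's height over the tangent of half this angle, whatever the lens; pixels are square), "cx", "cy" (the principal point, pixels), "T" (4x4, takes a point from camera to world coordinates). Camera axes: x right, y down, z forward; pixel columns grow to the right and rows downward; lengths in m; the calibration is good to about 2 mm. A picture is of the moment at which its call begins: read the wrist's pose just before it. camera_model takes no time and is no camera call; for the wrist camera it gives the pose at the moment of the call.
- hand_in(): hands the job in, once; it reports no verdict.
The state is a dict: "t": time; "joints": joint angles; "dq": joint speeds; "joint_efforts": joint torques, N m; "tool_pos": TCP position; "eef_rot": TCP orientation; "force": force on the tool from outside, world axes, zero at the start; "moment": the same for the moment, N m; "gripper_width": opening from 0.0 (shut) to 1.0 (fully open).
Only numpy, scipy, OpenCV 4.12 (cv2) and the standard library are available. Lean on these libraries where they do the work, as an engineer would, in place of code of your own. Each camera call takes 0.05 s, during which the arm holds its last target.

### The job

Take the ball tray by its handle and slide it along its rack until you feel the end stop and press it lightly against that for a moment, then lift it straight out and carry it, without letting the loose ball roll out of its pocket, to the ball-transfer plate. Finish still holding the tray: level and still, with the ball straight above the empty cup and the underside of the tray about 10 cm above the plate, ready for the fitter to take the ball. Leave the other things on the bench where they are.

Things in the scene. Friction and masses are not known exactly. Their poses are not given: they have to be found in the camera images.
- tray_grip (a point): Centre of the black ball tray's handle, an upright block 40 mm long (tray x), 18 mm thick (tray y: grip it across this), 55 mm tall, standing on the tray floor. The point is 40 mm above the tray's underside, 31 mm above its floor, 24 mm below the handle's top. Axes: x towards the ball end, z up. Tray and ball together balance roughly under the handle.
- tray_pocket (a point): Where the ball's centre is when it rests in the middle of its pocket: 52 mm from the handle's centre along tray +x, 19.5 mm above the tray's underside. The pocket is a round recess 28 mm wide and only 4.5 mm deep, so the ball rolls about 3 mm each way and climbs out if the tray is tipped steeply or jerked.
- ball_center (a point): Centre of the loose steel ball, 30 mm in diameter, 0.11 kg, in the tray's pocket.
- rack_home (a point): Where the handle centre (tray_grip) is when the tray's nose is fully against the rack's stop. Axes: x is the direction in which the tray slides to the stop, z up. The tray starts lined up with it, 35 to 75 mm short of it; its ears are then under the rack's keeper lips. At the stop, or within 7 mm of it, the ears are past the lips and the tray lifts straight up.
- rack: The tray's retaining rack (fixed): aluminium channel 262 x 120 mm, deck 10 mm above the table, side rails and dark keeper lips 24 mm high over the table. The lips overhang the tray's ears along the rear part, so it cannot be lifted there. Play about 4 mm to each side and 3 mm upwards. Origin: centre of its underside, +x towards its stop.
- stop: The black rubber-faced end stop, a fixed bar 104 mm wide across the far end of the rack, 24 mm high over the table. Its origin is the rack's origin; the face that the tray's nose meets lies 121 mm from there along rack +x.
- tray: The black plastic ball tray, 0.24 to 0.39 kg; origin at its underside below the handle's centre, axes as tray_grip. Plate 160 x 70 x 9 mm, reaching 75 mm ahead of the handle's centre (+x) and 85 mm behind; an 18 mm tall block on the tail; on each side an ear 40 mm long and 6 mm thick, beside the handle, reaching 48 mm from the centre line.
- cup (a point): Centre of the mouth of the one empty cup (dark ring, 46 mm outside, 34 mm inside) on the ball-transfer plate, 52 mm above the table. z up.
- plate: The ball-transfer plate (fixed): steel, 190 x 150 mm, its top 40 mm above the table, with six cups in two rows of three standing 12 mm above it. Five cups hold balls, up to 63 mm above the table; a corner cup is empty. Origin: centre of its underside; long side along its x.
- wrench: Bystander: open-ended wrench 140 mm long lying between the rack and the plate, to be left alone.
- tape_roll: Bystander: cardboard tape core, 90 mm wide, 45 mm high, to be left alone.
- carton: Bystander: small cardboard carton 85 x 65 x 50 mm, to be left alone.
- marker: Bystander: marker pen 110 mm long, to be left alone.
- caster: Bystander: black caster wheel lying flat, 80 mm wide, 34 mm high, to be left alone.
- jar: Bystander: jar 56 mm wide, 70 mm high, to be left alone.
- collar: Bystander: steel collar 28 mm wide, 12 mm high, lying loose on the ball-transfer plate, to be left alone.
Things that resemble listed ones, but are neither listed nor needed, are in the scene too. What is shaped like the tray but red is not meant.

How it is judged:
On the way, in this order (a step that is already met when the one before it is completed fails the run):
1. the tray is slid home: its nose is pressed against the rack's stop (over 0.5 N) while it lies in the rack, handle within 5 mm of its home place (contact force between tray and stop above 0.5 N and distance between tray_grip and rack_home below 0.005 m), for 0.05 s.
2. the tray is lifted clear of the rack (over 30 mm up, not touching it), in the fingers, ball in its pocket (height (world z) of tray_grip above 0.08 m and contact force between tray and rack below 0.1 N and contact force between the fingers and tray above 1 N and distance between ball_center and tray_pocket below 0.012 m), for 0.1 s.
At the end, for the whole second after the job is handed in: The tray is held in the fingers and carried by nothing else, still (under 30 mm/s) and level within 0.12 rad, its underside 60 to 140 mm above the plate's top, the ball in its pocket and within 25 mm horizontally of the empty cup's centre; no bystander moved by 30 mm or more (contact force between the fingers and tray above 1 N and distance between ball_center and tray_pocket below 0.012 m and horizontal distance between ball_center and cup below 0.025 m and height (world z) of tray_grip between 0.14 and 0.22 m and angle between tray_grip's own z axis and vertical below 0.12 rad and linear speed of tray below 0.03 m/s and angular speed of tray below 0.2 rad/s and contact force between tray and plate below 0.1 N and contact force between tray and rack below 0.1 N and distance of each of wrench, tape_roll, carton, marker, caster, jar, collar from where it was at the start of the episode below 0.03 m); the arm keeps its last pose, push and grip.
It fails at once if the ball leaves its pocket (distance between ball_center and tray_pocket above 0.016 m).
It fails at once if another thing on the bench is moved by more than 40 mm (distance of any of wrench, tape_roll, carton, marker, caster, jar, collar from where it was at the start of the episode above 0.04 m).
It also fails if it takes over 56 s, if anything falls off the work surface, if the arm or the gripper's body presses on something with over 40 N, if the wrist force passes 120 N, or if a joint passes its speed limit or range.

## Working session

There is one attempt and no reset: what is moved stays moved. The work goes in short steps, Python scripts to look and compute and a shell command to move; the robot and the scene stay as the last step left them, time stands still between calls to the robot, and variables do not carry over. Pictures are saved under pics/ and viewed, and the job is handed in when it is done.

```bash
mkdir -p pics; ls
python3 - <<'E'
from plant import *
import cv2,numpy as np
print(sense())
for n in ("scene","top","wrist"):
    m=camera_model(n); print(n,m['fov_y'],m['cx'],m['cy'],np.round(m['T'],3).tolist(), [k for k in m])
    cv2.imwrite(f"pics/{n}0.png",capture(n))
E
```

```text
pics
{'t': 0.0, 'joints': array([ 1.63257344e+00,  2.55778915e-01,  1.06992075e-01, -4.78378188e-04,
       -1.42389163e+00, -2.84564776e-01]), 'dq': array([-0.00067476, -0.00026517, -0.00143171, -0.00171169,  0.00092859,
       -0.0008108 ]), 'joint_efforts': array([-1.12842429e-04, -3.86630666e+01,  2.37941641e+01,  5.36501035e+00,
       -6.03073262e-03,  2.74547382e-06]), 'tool_pos': array([0.12137291, 0.5359316 , 0.23037347]), 'eef_rot': array([ 9.93797735e-01, -1.11198566e-01, -7.08883209e-05,  9.67760476e-04]), 'force': array([-0.62861088, -0.15806525,  0.01875818]), 'moment': array([0.028484  , 0.03628598, 0.03197921]), 'gripper_width': 0.9970066708161553}
scene 42.56624612886823 252.83197190650057 194.43881432716805 [[-0.811, 0.494, -0.314, 0.925], [0.585, 0.692, -0.422, 0.554], [0.009, -0.526, -0.85, 1.18], [0.0, 0.0, 0.0, 1.0]] ['fov_y', 'cx', 'cy', 'T']
top 42.533144909680416 258.2548292584809 185.49524020746782 [[-0.029, -0.987, 0.156, 0.348], [-1.0, 0.03, 0.001, 0.017], [-0.006, -0.156, -0.988, 1.25], [0.0, 0.0, 0.0, 1.0]] ['fov_y', 'cx', 'cy', 'T']
wrist 64.52702488358868 254.74689889191737 194.61943411723522 [[-0.221, -0.938, -0.268, 0.189], [-0.975, 0.212, 0.06, 0.521], [0.0, 0.274, -0.962, 0.372], [0.0, 0.0, 0.0, 1.0]] ['fov_y', 'cx', 'cy', 'T']
```

View pics/scene0.png

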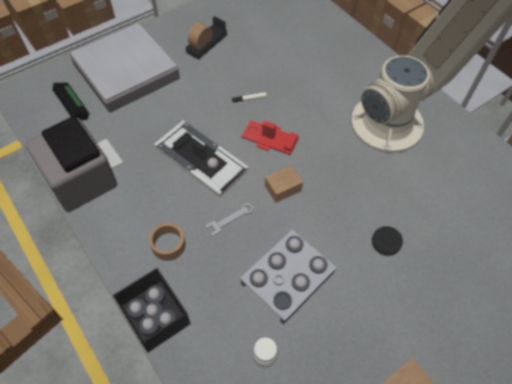

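View pics/top0.png

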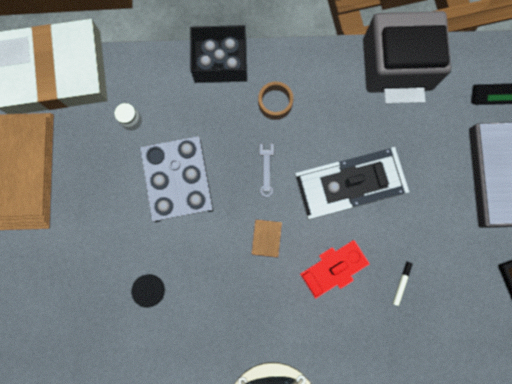

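View pics/wrist0.png

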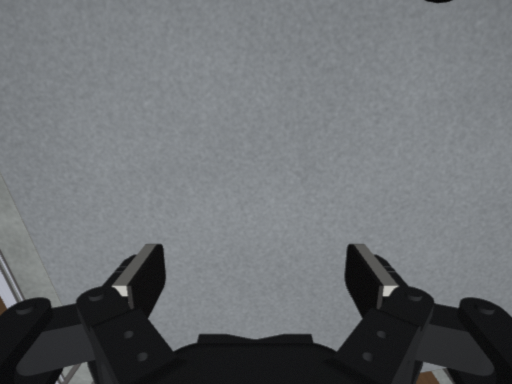

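The top view shows the black tray in the rack, with its ball at (334,187) and handle at (357,182). The red look-alike is at (335,268). The plate is at (177,178) with its dark empty cup at (156,156), and the black box at (218,52) is a distractor. I'll check the projection against known points next.

```bash
cat > h.py <<'E'
from plant import *
import cv2,numpy as np
def K(m):
    f=192/np.tan(np.radians(m['fov_y']/2)); return f
def proj(m,p):
    T=np.array(m['T']); c=T[:3,:3].T@(np.array(p,float)-T[:3,3]); f=K(m)
    return np.array([m['cx']+f*c[0]/c[2], m['cy']+f*c[1]/c[2]])
def ray(m,uv,z):
    T=np.array(m['T']); f=K(m); d=T[:3,:3]@np.array([(uv[0]-m['cx'])/f,(uv[1]-m['cy'])/f,1.])
    o=T[:3,3]; return o+d*(z-o[2])/d[2]
def two(m1,a,m2,b):
    A=[];B=[]
    Os=[]
    for m,uv in((m1,a),(m2,b)):
        T=np.array(m['T']);f=K(m);d=T[:3,:3]@np.array([(uv[0]-m['cx'])/f,(uv[1]-m['cy'])/f,1.]);d/=np.linalg.norm(d)
        P=np.eye(3)-np.outer(d,d);A.append(P);B.append(P@T[:3,3])
    x=np.linalg.lstsq(np.vstack(A),np.hstack(B),rcond=None)[0]; return x
E
python3 - <<'E'
from h import *
t=camera_model('top');s=camera_model('scene')
for p in ([0,0,0],[.122,.536,.231],[.122,.536,.4]): print(p,proj(t,p),proj(s,p))
print("red",ray(t,(335,268),.03),ray(s,(270,135),.03))
print("ball",two(t,(334,187),s,(212,162)),"cup",two(t,(156,156),s,(283,300)))
print("caster",ray(t,(148,290),.034),ray(s,(387,240),.034))
a=cv2.imread('pics/top0.png');b=cv2.imread('pics/scene0.png')
cv2.imwrite('pics/c1.png',np.hstack([cv2.resize(a[140:225,285:415],None,fx=3,fy=3,interpolation=2),cv2.resize(a[125:225,130:220],None,fx=3,fy=3,interpolation=2)[:255]]))
cv2.imwrite('pics/c2.png',np.hstack([cv2.resize(b[115:195,150:250],None,fx=4,fy=4,interpolation=2),cv2.resize(b[230:320,240:338],None,fx=4,fy=4,interpolation=2)[:320]]))
E
```

```text
[0, 0, 0] [272.58416859 410.28096856] [386.80001747 123.56937969]
[0.122, 0.536, 0.231] [  1.18844195 387.19433066] [544.8554175  236.08251294]
[0.122, 0.536, 0.4] [-52.74619146 412.88712167] [591.13881783 195.10212732]
red [ 0.33143295 -0.16267846  0.03      ] [ 0.33764759 -0.15530647  0.03      ]
ball [ 0.53148635 -0.1713608   0.03120514] cup [0.62068477 0.27242335 0.04258116]
caster [0.29227684 0.29221608 0.034     ] [0.29990194 0.2999123  0.034     ]
```

View pics/c1.png

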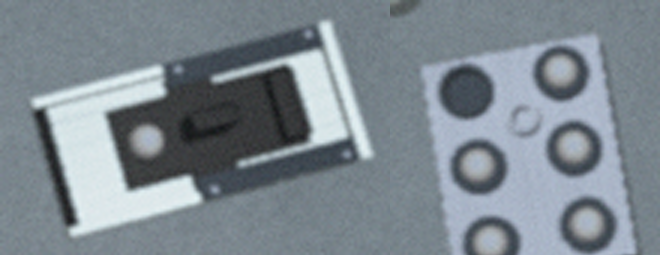

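View pics/c2.png

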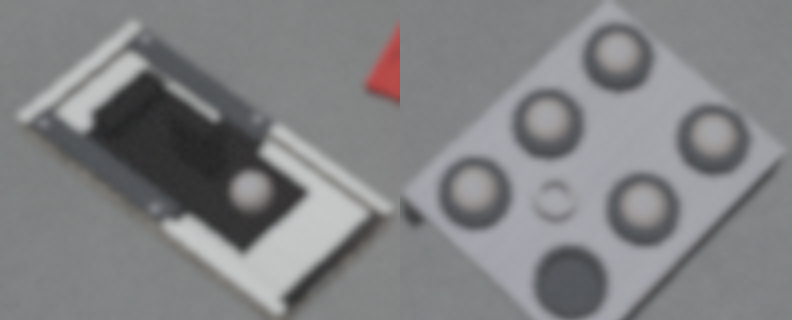

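Run:
```python
from h import *
t=camera_model('top');s=camera_model('scene')
C=lambda u,v:(285+u/3,140+v/3)
tl,bl,tr,br=[ray(t,C(*p),.022)for p in((33,100),(70,237),(330,22),(372,157))]
print("len",np.linalg.norm(tl-tr),np.linalg.norm(bl-br),"wid",np.linalg.norm(tl-bl),np.linalg.norm(tr-br))
d=(tl+bl-tr-br)[:2];d/=np.linalg.norm(d);print("axis",d,np.degrees(np.arctan2(d[1],d[0])),"centre",(tl+bl+tr+br)/4)
b=two(t,(334,187),s,(212,162));print("ball",b,"handle",b[:2]-.052*d)
print("handle top",ray(t,C(213,122),.074))
```

```text
len 0.26153404570168814 0.26222726720488826 wid 0.11933303498127718 0.11963143566443751
axis [-0.22727947  0.97382958] 103.13695529318186 centre [ 0.54154589 -0.21848286  0.022     ]
ball [ 0.53148635 -0.1713608   0.03120514] handle [ 0.54330489 -0.22199993]
handle top [ 0.53824991 -0.21795394  0.074     ]
```

The rack measures 262 × 120 mm, which matches the description. Its axis is at 103.1° and the handle is about 49 mm short of home. Candidates: the black tray at top (357,182), the red tray at (335,268) and the black box at (218,52). I choose the black one, confirmed in the crop with its ball and rack. Moving over now.

```bash
python3 -m handwheel '[[1,0.8,0.9,0,0],[1,0.8,0.9,0,0],[1,0.8,0.9,0,0],[1,0.8,0.9,0,0],[1,0.8,0.9,0,0],[1,0.8,0.9,0,0],[1,0.8,0.9,0,0],[1,0.8,0.9,0,0]]' 30; python3 -m handwheel '[[0.5,0.8,0.9,0,0],[0.5,0.8,0.9,0,0],[0.5,0.8,0.9,0,0],[0.5,0.8,0.9,0,0]]'
```

```text
t: 1.15
tool_pos: [0.3579, 0.1033, 0.2298]
eef_rot: [0.994, -0.107, 0.001, 0.002]
force: [1.1, 1.3, -0.1]
gripper_width: 1.003
t: 1.65
tool_pos: [0.478, -0.1147, 0.231]
eef_rot: [0.994, -0.107, 0.001, 0.001]
force: [1.7, 1.6, 1.3]
gripper_width: 0.503
```

```bash
python3 -m handwheel '[[0.5,0,0,0,1],[0.5,0,0,0,1],[0.5,0,0,0,1],[0.5,0,0,0,1],[0.5,0,0,0,1],[0.5,0,0,0,1],[0.5,0,0,0,1],[0.5,0,0,0,1]]'
```

```text
t: 2.65
tool_pos: [0.4771, -0.1196, 0.2265]
eef_rot: [0.855, -0.518, -0.002, 0.003]
force: [-0.0, -0.0, -0.4]
gripper_width: 0.502
```

```bash
cat >> h.py <<'E'
def tool(gx,gy,tz=None,yaw=None):
    s=sense();from scipy.spatial.transform import Rotation as Rr
    R=Rr.from_quat(s['eef_rot']).as_matrix();p=np.array(s['tool_pos'])
    d=np.array([gx,gy,p[2] if tz is None else tz])-p
    y=np.degrees(np.arctan2(R[1,0],R[0,0]))
    print('t',round(s['t'],2),'pos',p.round(4),'yaw',y.round(2),'tilt',np.degrees(np.arccos(-R[2,2])).round(2),'grip',round(s['gripper_width'],3),'F',s['force'].round(2),'q',s['joints'].round(2))
    print('shift units',(R.T@d/.05).round(2),'turn',None if yaw is None else ((y-yaw)/6).round(2))
E
python3 -c "
from h import *
tool(.5425,-.222,None,-76.9)"
```

```text
t 2.65 pos [ 0.4771 -0.1196  0.2265] yaw -62.38 tilt 0.42 grip 0.502 F [-0.02 -0.01 -0.44] q [ 0.08  0.15 -0.04  0.   -1.39  0.41]
shift units [ 2.42 -0.21 -0.  ] turn 2.42
```

```bash
python3 -m handwheel '[[0.5,0,0,0,1],[0.5,0,0,0,1],[0.5,0,0,0,0.6],[0.5,0.8,0.15,0,0],[0.5,0.8,0.15,0,0],[0.5,0.7,0.15,0,0],[0.5,0,0,0,0]]'
python3 - <<'E'
from h import *
tool(.5425,-.222,None,-76.9)
m=camera_model('wrist');a=capture('wrist');cv2.imwrite('pics/w1.png',a);np.save('w1.npy',m['T'])
for p in ((.5425,-.222,.074),(.531,-.171,.0295)): print(proj(m,p))
E
```

```text
t: 3.52
tool_pos: [0.4767, -0.239, 0.2243]
eef_rot: [0.775, -0.633, -0.004, 0.004]
force: [-0.2, -0.0, 0.7]
gripper_width: 0.502
t 3.52 pos [ 0.4767 -0.239   0.2243] yaw -78.47 tilt 0.66 grip 0.502 F [-0.23 -0.    0.71] q [-0.17  0.23  0.06  0.   -1.41  0.37]
shift units [-0.07 -1.36 -0.02] turn -0.26
[184.28608542 184.52321209]
[196.09061502 218.36767385]
```

View pics/w1.png

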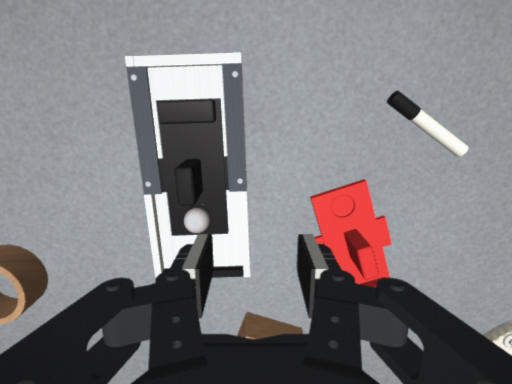

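The wrist view shows the tray with its ball at (196,220), handle at about (187,185) and stop at the bottom near (230,271). The red look-alike is to the right at (352,235). The projections agree to 2 px. I'll refine this with masks.

Run:
```python
from h import *
a=cv2.imread('pics/w1.png');m=camera_model('wrist')
tl,tr,br,bl=[ray(m,p,.02)for p in((127,59),(241,54),(249,275),(158,277))]
print(np.linalg.norm(tl-tr),np.linalg.norm(tr-br),np.linalg.norm(tl-bl))
for p,q in((tl,bl),(tr,br)):
    d=q-p;print(np.degrees(np.arctan2(d[1],d[0])))
print('corners',tl,tr,br)
print('ball',ray(m,(196.5,220.5),.0295))
cv2.imwrite('pics/w1c.png',cv2.resize(a[45:285,115:260],None,fx=2.45,fy=2.45,interpolation=2))
c=a[150:215,160:225];c=cv2.convertScaleAbs(c,alpha=4);cv2.imwrite('pics/w1h.png',cv2.resize(c,None,fx=8,fy=8,interpolation=2))
```

```text
0.11926027980206637 0.2602029836832071 0.2575026141880813
103.7379626763806
103.12787319639197
corners [ 0.6291607  -0.32742367  0.02      ] [ 0.5134337  -0.35623819  0.02      ] [ 0.45433507 -0.10283546  0.02      ]
ball [ 0.53020171 -0.16732933  0.0295    ]
```

View pics/w1c.png

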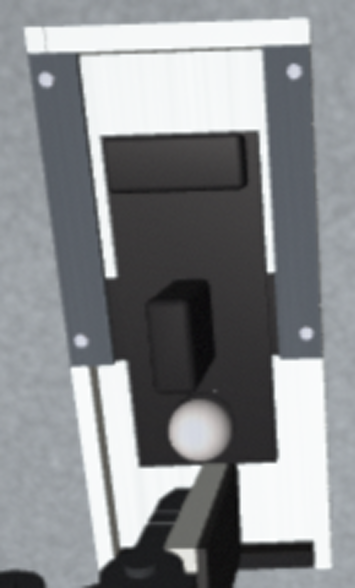

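View pics/w1h.png

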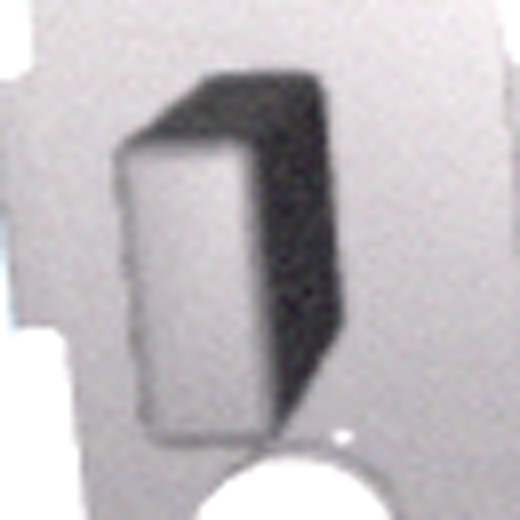

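Run:
```python
from h import *
m=camera_model('wrist')
c=lambda u,v:(160+u/8,150+v/8)
P=[ray(m,c(*p),.074)[:2] for p in((120,145),(250,140),(278,440),(150,440))]
h=np.mean(P,0);print('handle',h,'size',[np.linalg.norm(P[i]-P[i-1]).round(4) for i in range(4)])
e=P[3]-P[0]+P[2]-P[1];print('yaw',np.degrees(np.arctan2(e[1],e[0])))
g=lambda u,v:(115+u/2.45,45+v/2.45)
n1,n2=[ray(m,g(*p),.019)[:2]for p in((139,466),(277,460))];print('nose',n1,n2,np.linalg.norm(n1-n2))
d=np.array([-np.sin(np.radians(13.2)),np.cos(np.radians(13.2))])
print('handle from nose',(n1+n2)/2-.075*d)
print('gap nose-stop',(ray(m,g(290,543),.024)[:2]-n2)@d)
tool(*h,None,-76.9)
```

```text
handle [ 0.54163681 -0.218801  ] size [np.float64(0.0377), np.float64(0.0158), np.float64(0.0384), np.float64(0.0161)]
yaw 103.34620567835103
nose [ 0.55835704 -0.13785073] [ 0.49097636 -0.15469071] 0.06945315626293995
handle from nose [ 0.54179302 -0.21928913]
gap nose-stop 0.04396032952618067
t 3.58 pos [ 0.4768 -0.238   0.2244] yaw -78.42 tilt 0.64 grip 0.497 F [-0.1   0.88 -0.22] q [-0.17  0.23  0.06  0.   -1.41  0.37]
shift units [-0.12 -1.35 -0.01] turn -0.25
```

```bash
python3 -m handwheel '[[0.5,-0.1,-0.7,0,-0.25],[0.5,0,-0.65,0,0],[0.5,0,0,0,0]]'; python3 -c "
from h import *
tool(.5417,-.219,.034,-76.7)"
```

```text
t: 3.95
tool_pos: [0.543, -0.216, 0.2235]
eef_rot: [0.784, -0.621, -0.005, 0.003]
force: [-0.4, -0.6, -0.5]
gripper_width: 0.498
t 3.95 pos [ 0.543  -0.216   0.2235] yaw -76.82 tilt 0.67 grip 0.498 F [-0.36 -0.59 -0.46] q [-0.11  0.33  0.2   0.   -1.45  0.34]
shift units [ 0.06 -0.    3.79] turn -0.02
```

```bash
python3 -m handwheel '[[0.5,0.06,0,0.6,0],[0.5,0,0,0.7,0],[0.5,0,0,0.7,0],[0.5,0,0,0.4,0],[0.5,0,0,0,0]]'
python3 - <<'E'
from h import *
tool(.5417,-.219,.034,-76.7)
cv2.imwrite('pics/w2.png',cv2.convertScaleAbs(capture('wrist'),alpha=1.6))
E
```

```text
t: 4.58
tool_pos: [0.5408, -0.2156, 0.1017]
eef_rot: [0.785, -0.62, -0.004, 0.003]
force: [-0.3, -0.2, 0.2]
gripper_width: 0.495
t 4.58 pos [ 0.5408 -0.2156  0.1017] yaw -76.6 tilt 0.58 grip 0.495 F [-0.33 -0.23  0.16] q [-0.11  0.39 -0.03  0.   -1.16  0.34]
shift units [ 0.07 -0.01  1.35] turn 0.02
```

View pics/w2.png

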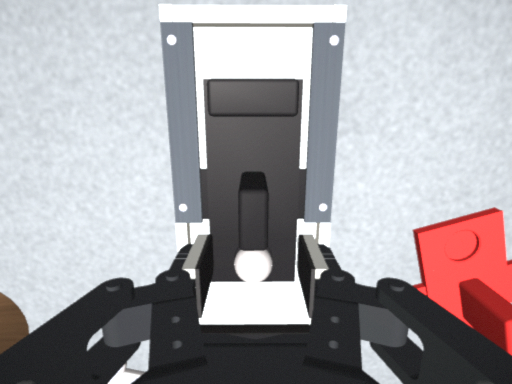

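The handle at (254,205) is centred between the pads, with the ball at (253,265). Descending and gripping.

```bash
python3 -m handwheel '[[0.5,0.07,0,0.6,0],[0.5,0,0,0.5,0],[0.5,0,0,0.15,0],[0.5,0,0,0,0]]'; python3 -c "
from h import *
tool(.5417,-.219,.034,-76.7)"
```

```text
t: 5.12
tool_pos: [0.546, -0.2198, 0.046]
eef_rot: [0.785, -0.619, 0.002, 0.0]
force: [0.7, 0.8, -0.9]
gripper_width: 0.5
t 5.12 pos [ 0.546  -0.2198  0.046 ] yaw -76.47 tilt 0.25 grip 0.5 F [ 0.65  0.75 -0.91] q [-0.12  0.45 -0.11  0.   -1.02  0.35]
shift units [-0.04  0.08  0.24] turn 0.04
```

```bash
python3 -m handwheel '[[0.5,-0.02,0.08,0.28,0],[0.5,0,0,0,0]]'; python3 -c "
from h import *
tool(.5417,-.219,.034,-76.7)"
```

```text
t: 5.38
tool_pos: [0.5428, -0.2199, 0.0332]
eef_rot: [0.786, -0.619, 0.004, -0.0]
force: [-0.1, 0.1, 0.2]
gripper_width: 0.499
t 5.38 pos [ 0.5428 -0.2199  0.0332] yaw -76.46 tilt 0.42 grip 0.499 F [-0.11  0.11  0.22] q [-0.12  0.45 -0.13  0.   -0.98  0.35]
shift units [-0.02  0.02 -0.02] turn 0.04
```

```bash
python3 -m handwheel '[[0.3,0,0,0,0],[0.2,0,0,0,0],[0.1,0,0,0,0],[0,0,0,0,0],[0,0,0,0,0]]' 60; python3 -c "
from h import *
tool(.5417,-.219,.034,-76.7)"
```

```text
t: 6.0
tool_pos: [0.5429, -0.22, 0.0339]
eef_rot: [0.786, -0.619, 0.004, -0.0]
force: [-1.5, 0.5, 0.0]
gripper_width: 0.2
t 6.0 pos [ 0.5429 -0.22    0.0339] yaw -76.45 tilt 0.44 grip 0.2 F [-1.48  0.51  0.01] q [-0.12  0.45 -0.13  0.   -0.98  0.35]
shift units [-0.03  0.02 -0.  ] turn 0.04
```

```bash
python3 -m handwheel '[[0,-0.05,0,0,0],[0,-0.1,0,0,0],[0,-0.1,0,0,0],[0,-0.1,0,0,0],[0,-0.1,0,0,0]]'; python3 -c "
from h import *
tool(.531,-.174,.034,-76.7)"
```

```text
t: 6.62
tool_pos: [0.5377, -0.1977, 0.0339]
eef_rot: [0.786, -0.619, 0.005, -0.0]
force: [0.8, -1.7, -1.8]
gripper_width: 0.203
t 6.62 pos [ 0.5377 -0.1977  0.0339] yaw -76.44 tilt 0.53 grip 0.203 F [ 0.83 -1.71 -1.77] q [-0.08  0.43 -0.17  0.01 -0.96  0.31]
shift units [-0.49  0.02 -0.  ] turn 0.04
```

```bash
python3 -m handwheel '[[0,-0.1,0,0,0],[0,-0.1,0,0,0],[0,-0.08,0,0,0]]'; python3 -c "
from h import *
tool(.531,-.174,.034,-76.7)"; python3 -m handwheel '[[0,-0.06,0,0,0]]';python3 -m handwheel '[[0,-0.06,0,0,0]]'
```

```text
t: 7.0
tool_pos: [0.5342, -0.1829, 0.0339]
eef_rot: [0.786, -0.618, 0.005, -0.0]
force: [0.3, -2.1, -1.5]
gripper_width: 0.204
t 7.0 pos [ 0.5342 -0.1829  0.0339] yaw -76.41 tilt 0.54 grip 0.204 F [ 0.33 -2.1  -1.45] q [-0.05  0.42 -0.19  0.01 -0.95  0.28]
shift units [-0.19  0.02 -0.  ] turn 0.05
t: 7.12
tool_pos: [0.5334, -0.1797, 0.0339]
eef_rot: [0.786, -0.618, 0.005, -0.0]
force: [1.0, -1.4, -1.3]
gripper_width: 0.203
t: 7.25
tool_pos: [0.5327, -0.1766, 0.0339]
eef_rot: [0.786, -0.618, 0.005, -0.0]
force: [1.6, -2.3, -1.0]
gripper_width: 0.2
```

```bash
for i in 1 2; do python3 -m handwheel '[[0,-0.06,0,0,0]]'|sed -n '2p;4p'; done
```

```text
tool_pos: [0.532, -0.1736, 0.0339]
force: [0.4, -2.4, -0.7]
tool_pos: [0.5318, -0.1729, 0.0347]
force: [1.1, -18.6, -1.1]
```

Contact with the stop gives 18 N, and the position is within about 1 mm of the predicted home. Holding lightly.

```bash
python3 -m handwheel '[[0,-0.03,0,0,0]]'|sed -n '2p;4p'; python3 -m handwheel '[[0,-0.03,0,0,0]]'|sed -n '2p;4p'
python3 - <<'E'
from h import *
tool(.531,-.174,.034,-76.7)
cv2.imwrite('pics/w3.png',cv2.convertScaleAbs(capture('wrist'),alpha=1.6))
tool(.531,-.174,.034,-76.7)
E
```

```text
tool_pos: [0.5317, -0.173, 0.0349]
force: [1.8, -6.8, -5.0]
tool_pos: [0.5317, -0.173, 0.0349]
force: [1.5, -7.2, -3.5]
t 7.75 pos [ 0.5317 -0.173   0.0349] yaw -76.37 tilt 1.01 grip 0.201 F [ 1.5 -7.2 -3.5] q [-0.03  0.4  -0.22  0.02 -0.94  0.25]
shift units [0.02 0.02 0.02] turn 0.05
t 7.8 pos [ 0.5317 -0.173   0.035 ] yaw -76.37 tilt 1.02 grip 0.202 F [ 2.52 -7.5  -3.31] q [-0.03  0.4  -0.22  0.02 -0.94  0.25]
shift units [0.02 0.02 0.02] turn 0.05
```

View pics/w3.png

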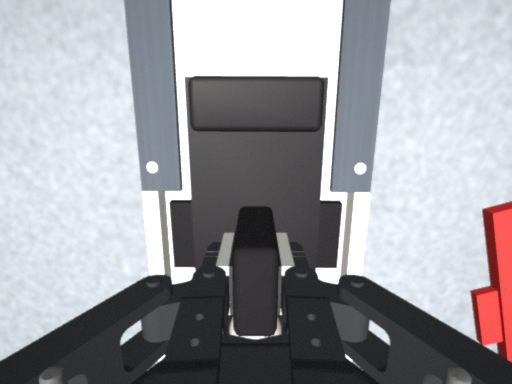

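The ears, from (172,200) to (340,265), are now clear of the lip ends at row 190. I'll ease off slightly and lift straight up.

```bash
python3 -m handwheel '[[0,0.02,0,0,0],[0,0,0,-0.05,0],[0,0,0,-0.1,0],[0,0,0,-0.15,0],[0,0,0,-0.2,0],[0,0,0,-0.2,0],[0,0,0,-0.2,0],[0,0,0,-0.2,0]]'; python3 -c "
from h import *
tool(.531,-.174,.19,-76.7)"
```

```text
t: 8.8
tool_pos: [0.5292, -0.1714, 0.0917]
eef_rot: [0.786, -0.619, 0.006, 0.003]
force: [0.2, 0.1, -4.6]
gripper_width: 0.202
t 8.8 pos [ 0.5292 -0.1714  0.0917] yaw -76.45 tilt 0.72 grip 0.202 F [ 0.19  0.11 -4.63] q [-0.02  0.34 -0.14  0.01 -1.08  0.25]
shift units [ 0.08 -0.03 -1.97] turn 0.04
```

```bash
python3 -m handwheel '[[0,0,0,-0.15,0],[0,0,0,-0.25,0],[0,0,0,-0.25,0],[0,0,0,-0.25,0],[0,0,0,-0.25,0],[0,0,0,-0.2,0],[0,0,0,-0.1,0]]'
python3 - <<'E'
from h import *
t=camera_model('top');s=camera_model('scene')
for z in(.04,.052):print('cup',z,ray(t,(155.7,155.3),z)[:2],ray(s,(282.75,300.5),z)[:2])
cup=(ray(t,(155.7,155.3),.052)+ray(s,(282.75,300.5),.052))/2
d=np.array([-np.sin(np.radians(13.4)),np.cos(np.radians(13.4))])
h=cup[:2]-.052*d; print(cup,h); tool(*h,.165)
a=capture('top');b=capture('scene');cv2.imwrite('pics/l1.png',np.hstack([cv2.resize(a[120:240,270:420],None,fx=2.6,fy=2.6),cv2.resize(b[90:210,130:280],None,fx=2.6,fy=2.6)]))
E
```

```text
t: 9.68
tool_pos: [0.529, -0.1705, 0.1702]
eef_rot: [0.786, -0.619, 0.006, 0.002]
force: [0.4, -0.0, -4.5]
gripper_width: 0.202
cup 0.04 [0.62342723 0.27336341] [0.62090426 0.27278791]
cup 0.052 [0.62069502 0.27081693] [0.62410876 0.27574757]
[0.62240189 0.27328225 0.052     ] [0.63445278 0.2226979 ]
t 9.68 pos [ 0.529  -0.1705  0.1702] yaw -76.45 tilt 0.75 grip 0.202 F [ 0.42 -0.04 -4.5 ] q [-0.02  0.29 -0.01  0.01 -1.27  0.26]
shift units [-7.15 -3.89  0.03] turn None
```

View pics/l1.png

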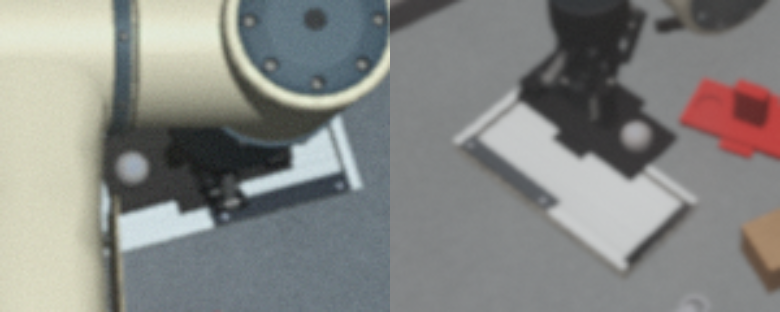

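The tray is clear, with the ball in its pocket in both views. Carrying it gently.

```bash
python3 -m handwheel '[[0,-0.1,-0.05,0,0],[0,-0.2,-0.11,0,0],[0,-0.3,-0.16,0,0],[0,-0.35,-0.19,0,0],[0,-0.35,-0.19,0,0],[0,-0.35,-0.19,0,0],[0,-0.35,-0.19,0,0],[0,-0.35,-0.19,0,0]]'; python3 -m handwheel '[[0,-0.35,-0.19,0,0],[0,-0.35,-0.19,0,0],[0,-0.35,-0.19,0,0],[0,-0.35,-0.19,0,0],[0,-0.35,-0.19,0,0],[0,-0.3,-0.16,0,0],[0,-0.2,-0.1,0,0],[0,-0.1,-0.05,0,0]]';  python3 -c "
from h import *
tool(.6345,.2227,.165,-76.6)"
```

```text
t: 10.78
tool_pos: [0.5643, -0.0317, 0.1663]
eef_rot: [0.786, -0.619, 0.004, 0.003]
force: [-0.1, 0.7, -5.1]
gripper_width: 0.204
t: 11.78
tool_pos: [0.6005, 0.1076, 0.1645]
eef_rot: [0.786, -0.618, 0.004, 0.003]
force: [-0.5, -0.2, -4.4]
gripper_width: 0.203
t 11.78 pos [0.6005 0.1076 0.1645] yaw -76.37 tilt 0.63 grip 0.203 F [-0.53 -0.24 -4.36] q [ 0.44  0.4   0.14  0.01 -1.31 -0.2 ]
shift units [-2.08 -1.2  -0.03] turn 0.04
```

```bash
python3 -m handwheel '[[0,-0.1,-0.06,0,0],[0,-0.25,-0.15,0,0],[0,-0.35,-0.2,0,0],[0,-0.35,-0.2,0,0],[0,-0.35,-0.2,0,0],[0,-0.3,-0.18,-0.03,0],[0,-0.2,-0.1,0,0],[0,-0.1,-0.05,0,0]]';python3 -m handwheel '[[0,0,0,0,0]]' >/dev/null
python3 - <<'E'
from h import *
tool(.6345,.2227,.165,-76.6)
for n in('top','scene','wrist'):
    cv2.imwrite(f'pics/{n}5.png',capture(n))
a=cv2.imread('pics/top5.png');b=cv2.imread('pics/scene5.png')
cv2.imwrite('pics/l2.png',np.hstack([cv2.resize(a[110:230,100:230],None,fx=3,fy=3),cv2.resize(b[200:320,220:350],None,fx=3,fy=3)]))
E
```

```text
t: 12.78
tool_pos: [0.6345, 0.2267, 0.164]
eef_rot: [0.786, -0.618, 0.004, 0.004]
force: [-0.2, -0.6, -4.0]
gripper_width: 0.204
t 12.9 pos [0.6345 0.227  0.1637] yaw -76.34 tilt 0.65 grip 0.203 F [ 1.26 -0.59 -4.11] q [ 0.58  0.53  0.34  0.01 -1.39 -0.34]
shift units [ 0.08  0.02 -0.02] turn 0.04
```

View pics/l2.png

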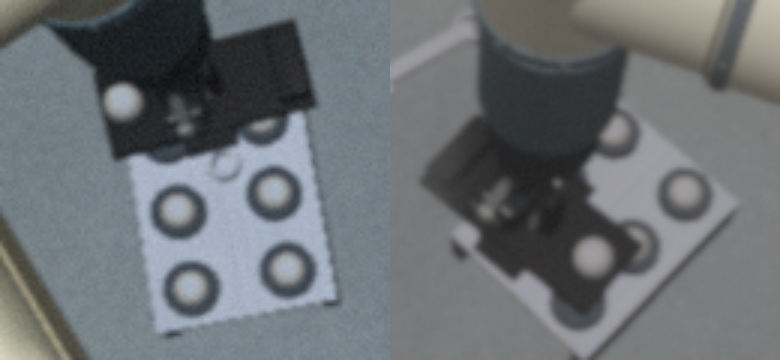

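View pics/wrist5.png

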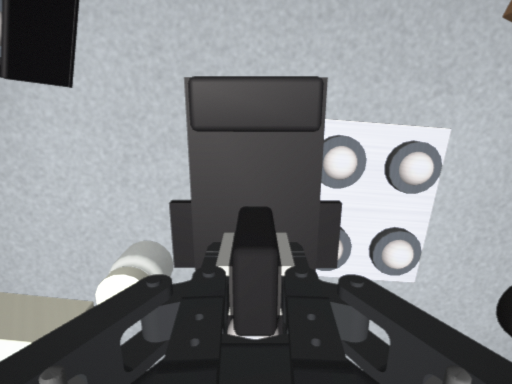

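Run:
```python
from h import *
t=camera_model('top');s=camera_model('scene');w=camera_model('wrist')
B=two(t,(140.7,143.7),s,(287.7,285.7));print('ball',B, ray(t,(140.7,143.7),.1595)[:2],ray(s,(287.7,285.7),.1595)[:2])
p=[ray(w,q,.052)[:2] for q in((340,162),(415,166),(396,252),(327,247))];print(np.round(p,4))
print('cup est wrist',2*p[3]-p[2], p[3]+p[0]-p[1])
# plate cups in top0: crop coords
c=lambda u,v:ray(t,((u-390)/3+130,v/3+125),.052)[:2]
print('top grid',c(467,91),c(561,72),c(478,166),c(574,149),'extrap',c(478,166)+c(561,72)-c(574,149))
g=lambda u,v:ray(t,(u/3+100,v/3+110),.052)[:2]
tool(.6345,.2227)
print('TCP-pred ball',sense()['tool_pos'][:2]+.052*np.array([-np.sin(np.radians(13.6)),np.cos(np.radians(13.6))]))
```

```text
ball [0.6238721  0.28208875 0.16039459] [0.6242098  0.28218657] [0.6234959  0.28196989]
[[0.5707 0.1831]
 [0.508  0.1714]
 [0.4954 0.2502]
 [0.5582 0.2603]]
cup est wrist [0.62110443 0.27045804] [0.62096003 0.27203565]
top grid [0.62061282 0.27089957] [0.63435027 0.19288326] [0.55729835 0.26165299] [0.56909778 0.18261819] extrap [0.62255083 0.27191806]
t 13.05 pos [0.6345 0.2262 0.1641] yaw -76.39 tilt 0.65 grip 0.199 F [-0.43 -0.23 -4.95] q [ 0.58  0.53  0.34  0.01 -1.39 -0.34]
shift units [0.07 0.02 0.  ] turn None
TCP-pred ball [0.62225124 0.27675435]
```

The ball is at (0.624, 0.282, 0.160) and the cup at (0.621, 0.272) by three estimates. Trimming about 9 mm back.

```bash
python3 -m handwheel '[[0,0.1,0.02,0,0],[0,0.1,0.02,0,0],[0,0,0,0,0],[0,0,0,0,0],[0,0,0,0,0],[0,0,0,0,0]]'
python3 - <<'E'
from h import *
tool(.6345,.2227)
for n in('top','scene'): cv2.imwrite(f'pics/{n}6.png',capture(n))
a=cv2.imread('pics/top6.png');b=cv2.imread('pics/scene6.png')
def ball(im,x0,y0,x1,y1):
    c=cv2.cvtColor(im[y0:y1,x0:x1],6); c=(c>110).astype(np.uint8)
    n,l,st,ce=cv2.connectedComponentsWithStats(c); return [(st[i][4],(ce[i]+[x0,y0]).round(1).tolist()) for i in range(1,n) if st[i][4]>40]
print(ball(a,125,130,162,160),ball(b,270,270,303,300))
cv2.imwrite('pics/l3.png',np.hstack([cv2.resize(a[110:230,100:230],None,fx=3,fy=3),cv2.resize(b[200:320,220:350],None,fx=3,fy=3)]))
cv2.imwrite('pics/l4.png',b)
tool(.6345,.2227)
E
```

```text
t: 13.8
tool_pos: [0.6349, 0.2138, 0.1649]
eef_rot: [0.785, -0.619, 0.004, 0.004]
force: [0.3, 0.3, -4.1]
gripper_width: 0.207
t 13.8 pos [0.6349 0.2138 0.1649] yaw -76.49 tilt 0.64 grip 0.207 F [ 0.34  0.33 -4.12] q [ 0.56  0.52  0.33  0.01 -1.39 -0.33]
shift units [-0.17 -0.03 -0.  ] turn None
[(np.int32(396), [131.4, 146.1]), (np.int32(107), [146.6, 142.8])] [(np.int32(111), [283.1, 279.7]), (np.int32(50), [300.0, 281.7]), (np.int32(130), [295.5, 294.2])]
t 13.9 pos [0.6349 0.2138 0.1649] yaw -76.48 tilt 0.64 grip 0.205 F [ 0.15 -0.43 -4.03] q [ 0.56  0.52  0.33  0.01 -1.39 -0.33]
shift units [-0.17 -0.03 -0.  ] turn None
```

View pics/l3.png

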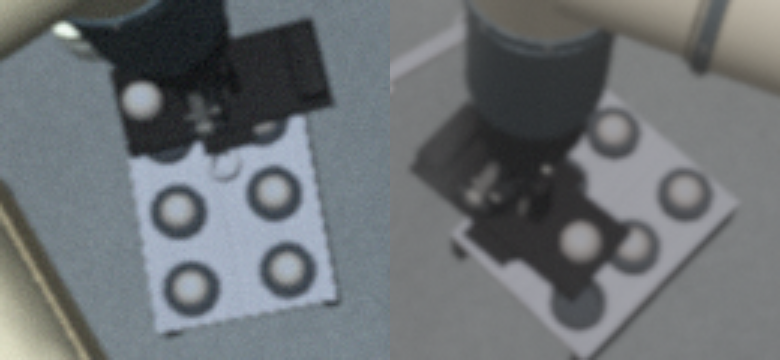

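View pics/l4.png

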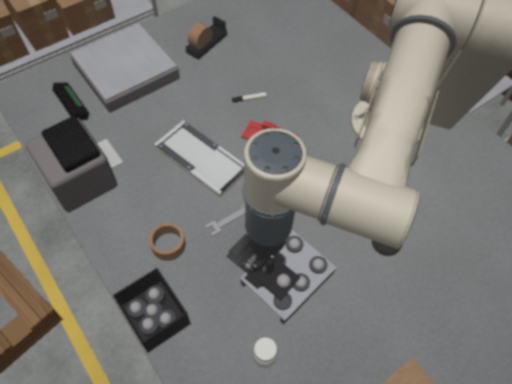

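Run:
```python
from h import *
t=camera_model('top');s=camera_model('scene')
B=two(t,(146.8,143),s,(283.3,279.9));print('ball',B,'off cup',B[:2]-[.6212,.2717])
print(np.abs(sense()['dq']).max())
```

```text
ball [0.62434766 0.26713613 0.16414285] off cup [ 0.00314766 -0.00456387]
0.0017304047832231617
```

The ball is within 6 mm of the cup centre (limit 25 mm). The tray is level and still. Handing in.

```bash
python3 -c "
from plant import *
print(hand_in()); print(sense()['t'])"
```

```text
the job is handed in; nothing more can be done
None
the job is handed in; nothing more can be done
```

The job is handed in, at about 14 s on the robot's clock. The arm is still holding the tray over the empty cup with the ball in its pocket.

**What I did:** I gripped the black tray by its handle at 60 N and slid it about 48 mm to the stop. I felt an 18 N contact there and then held about 7 N against it. I lifted the tray straight out of the rack and carried it to the ball-transfer plate. I overshot slightly there and trimmed back about 10 mm.

**Last checks:**
- **Position:** the ball is about 6 mm horizontally from the cup centre, against a limit of 25 mm.
- **Height:** the ball is at about 0.16 m, so the tray's underside is about 10 cm above the plate's top.
- **Level and still:** the tool is tilted 0.6° and the joints are practically still.
- **Grip:** the wrist force reads about 4.1 N, which fits the weight of the tray with its ball.
- **Bystanders:** the wrench, tape roll, marker and jar are visible in the last views and look unmoved. The carton, caster and collar are partly or wholly hidden by the arm, so I did not check them.

**Disagreements:**
- **Cameras:** the top and scene views differed by 5–8 mm on some single-view positions.
- **Ball position:** before the trim, the ball position predicted from the tool and the one measured in the images differed by about 5 mm. I went by the images.

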